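# Tip two capped sample tubes into line in the V-trough

## Task

The orange-capped tube lies hard against the blue crate with no room for fingers: without lifting it there, roll it by its top out onto the yellow stripe, then pick it up and lay it in the aluminium scoop in front of the blue-capped tube. Carry the scoop by its red grip to the high end of the steel V-trough and tip it so that both tubes slide, not drop, into the fold and run down in line against the blue stop. Put the empty scoop back flat on the green mat, and leave the mug, spray bottle and marker pen where they are.

Things in the scene. Friction and masses are not known exactly. Their poses are not given: they have to be found in the camera images.
- tube_orange: loose sample tube, a plain cylinder 40 mm in diameter, 90 mm long, white with an orange cap, 90 g, lying along the crate's side, 1.5 mm off it. Origin at its centre (20 mm up), x along its axis to the cap; y, z turn as it rolls. Pushed at its top it rolls half as far as the finger moves and stops almost at once when left
- tube_blue: the same tube with a blue cap, lying at the start in the rear half of the scoop, its axis along the channel. Origin at its centre, x along its axis
- crate: blue plastic crate of bottles, 300 x 240 mm, walls 50 mm high (bottle tops to 76 mm), fixed. Origin under its centre, x along the 300 mm side; its side towards the tube lies at y = -120 mm in its frame
- stripe: flat yellow stripe on the bench, 150 x 12 mm, no height. Origin at its centre, x along it, parallel to the crate's side and 75 to 90 mm from it; its -y points away from the crate
- scoop: loose aluminium scoop, 250 g: a channel 210 mm long, 49 mm wide (44 mm inside), floor 2.5 mm thick, sides 12 mm high, rear wall 32 mm high (inner face at x = -102.5 mm), mouth open. Smooth: tubes slide in it from about 13 to 20 degrees of tilt. Origin at the middle of its underside, x along the channel to the mouth, z up
- mouth (a point): middle of the scoop's mouth edge, on its floor: x = 105 mm, z = 2.5 mm in the scoop's frame
- grip (a point): grip point of the scoop's red upright grip: x = -38 mm, z = 90 mm in the scoop's frame. The grip is a block 44 mm long (x), 14 mm thick (y), from z = 64 to 108 mm, on a hoop over the channel (two posts 57 mm apart over their outsides, cross-bar at 60 to 64 mm)
- mat: green mat, 260 x 120 x 3 mm, fixed, on which the scoop lies. Origin under its centre, x along its length
- vee: fixed steel V-trough, 250 mm long, 90-degree V open upward (rim 44 mm above the fold, 88 mm wide), fold sloping down 22 degrees, so slick that tubes slide down it by themselves to the blue stop plate (94 x 56 mm) at the low end. Origin on the fold at the stop's face, x along the fold downhill, y level, z square to the fold, up. A tube in the fold has its centre at z = 28 mm
- head (a point): the fold at the trough's high, open end, x = -250 mm in the vee's frame, about 119 mm above the bench
- mug: white mug, 76 mm across and 90 mm high, leave alone. Origin under its centre
- spray: pale yellow spray bottle, 68 mm across and 172 mm high, leave alone. Origin under its centre
- pen: grey marker pen with a blue end, 140 x 11 mm, lying on the bench, leave alone. Origin under its centre, x along it
Mind the look-alikes: they are no part of the job. Leave any brown, purple or turquoise look-alike of the tube_orange alone.

How it is judged (in metres and radians):
On the way, in this order (a step that is already met when the one before it is completed fails the run):
1. the orange-capped tube lies on the bench on the yellow stripe (y of tube_orange in the frame of stripe between -0.018 and 0.018 m and x of tube_orange in the frame of stripe between -0.09 and 0.09 m and angle between the x axis of tube_orange and the x axis of stripe, either way round below 0.35 rad and height (world z) of tube_orange below 0.024 m and linear speed of tube_orange below 0.03 m/s), for 0.2 s.
2. both tubes lie in the scoop, released, the scoop still flat on the mat (y of tube_blue in the frame of scoop between -0.008 and 0.008 m and z of tube_blue in the frame of scoop between 0.015 and 0.027 m and x of tube_blue in the frame of scoop between -0.07 and 0.085 m and angle between the x axis of each of tube_blue, tube_orange and the x axis of scoop, either way round below 0.2 rad and y of tube_orange in the frame of scoop between -0.008 and 0.008 m and z of tube_orange in the frame of scoop between 0.015 and 0.027 m and x of tube_orange in the frame of scoop between -0.07 and 0.085 m and x of tube_orange in the frame of scoop above 0.02 m and contact force between tube_orange and the fingers below 0.2 N and horizontal distance between scoop and mat below 0.04 m and height (world z) of scoop below 0.008 m and angle between scoop's own z axis and vertical below 0.06 rad), for 0.2 s.
3. the loaded scoop is tipped, mouth down, at the trough's high end (angle between scoop's own z axis and vertical above 0.2 rad and horizontal distance between mouth and head below 0.12 m and height (world z) of mouth between 0.09 and 0.25 m), for 0.1 s.
4. both tubes lie in the fold (y of tube_blue in the frame of vee between -0.007 and 0.007 m and z of tube_blue in the frame of vee between 0.022 and 0.035 m and angle between the x axis of each of tube_blue, tube_orange and the x axis of vee, either way round below 0.12 rad and y of tube_orange in the frame of vee between -0.007 and 0.007 m and z of tube_orange in the frame of vee between 0.022 and 0.035 m), for 0.2 s.
At the end, for the whole second after the job is handed in: both tubes at rest in the V's fold (axis within 7 mm and 0.12 rad of the fold's), end to end: the lower one within 7 mm of the stop and the row closed to within 11 mm; the scoop at rest, flat (within 0.06 rad) on the mat, its middle within 40 mm of the mat's (all of step 4 and ((x of tube_blue in the frame of vee above -0.052 m and x of tube_orange in the frame of vee above -0.146 m) or (x of tube_orange in the frame of vee above -0.052 m and x of tube_blue in the frame of vee above -0.146 m)) and linear speed of each of tube_blue, tube_orange, scoop below 0.02 m/s and horizontal distance between scoop and mat below 0.04 m and height (world z) of scoop below 0.008 m and angle between scoop's own z axis and vertical below 0.06 rad); the robot touches nothing.
It fails at once if the orange-capped tube is lifted more than 10 mm within 40 mm (centre) of the crate's side (height (world z) of tube_orange above 0.03 m and y of tube_orange in the frame of crate between -0.16 and 0 m and x of tube_orange in the frame of crate between -0.15 and 0.15 m).
It fails at once if a tube is dropped or flung (faster than 1.5 m/s) (linear speed of any of tube_blue, tube_orange above 1.5 m/s).
It fails at once if the mug, spray bottle or marker pen is moved more than 20 mm (distance of any of mug, spray, pen from where it was at the start of the episode above 0.02 m).
It also fails if it takes over 58 s, if anything falls off the work surface, if the arm or the gripper's body presses on something with over 40 N, if the wrist force passes 120 N, or if a joint passes its speed limit or range.

## Robot

A 6-joint arm with a two-finger parallel gripper is mounted at the origin on the work surface. World frame = base frame: x ahead of the robot, y to its left, z up, the work surface at z = 0. Lengths are in mm, angles in rad, forces in N, time in s.
With the tool pointing down it reaches from about 275 to 750 mm from the base axis. Payload 10.2 kg.
Tool frame: the origin (TCP) lies where the fingers leave the gripper's body, on its centre line; the fingertips stand 73 mm ahead of it and the grasp point (between the pads) lies 54 mm ahead of it (ctrl.tip_extent is the z of the fingertips in the tool frame, in mm); z points along the fingers, y is the line along which they close (so a half turn about z gives the same grasp; the last joint's range is limited). The gripper opens to 85 mm and grips with 20 to 120 N. Pads are 22 mm wide; open, the fingers measure 114 mm over their backs; the gripper's body (76 mm by 85 mm) begins 54 mm behind the grasp point. The pads swing forward as they close: fully open they stand 13 mm farther back than shut.
Start: joints at [0.98, 0.313, 1.498, -0, 1.331, -0.223], TCP at [188.784, 489.89, 303.894] pointing down, gripper open.
Joint ranges: [-2.94, 2.94], [-0.97, 2.17], [0.19, 2.56], [-1.23, 4.37], [0.02, 3.11], [-2.88, 2.88]. Speed limits (rad/s): [2.39, 2.39, 3.01, 3.14, 3.14, 3.14].

## Interface

Orientations are given as a unit quaternion [w, x, y, z].
In Python, from rig import readout, cams, order, ctrl gives the robot as it stands.
- The arm moves only by the tool move_tool, called by a JSON object that holds its "name" and its "arguments". Schema: {"type":"object","properties":{"increments":{"type":"array","items":{"type":"array","items":{"type":"number"},"minItems":6,"maxItems":6},"minItems":1,"maxItems":8},"jaw":{"type":"number"},"clamp_n":{"type":"number"},"only":{"type":"string"},"quiet":{"type":"boolean"},"lines":{"type":"string"}},"required":["increments"],"additionalProperties":false}. increments is a list of rows, 1 to 8 of them, each of 6 numbers: dx, dy, dz in normalised numbers (1 is 800 mm), then a rotation vector rx, ry, rz in fractions of the full range, 1 being 2 rad; each row is the pose to reach, as a shift and turn from the pose commanded when the call began, along the tool's axes at that moment; what a row does not reach only later rows make up. A row lasts 1/10 s, in which the tool goes at most 50 mm and 0.15 rad, less where a joint would pass 70% of its speed; a pose out of reach is approached as far as the arm can. jaw is the opening from 0.0 (shut) to 1.0 (fully open), set as the call begins (left out keeps the last). The fingers move at their own pace and stop on an object; clamp_n is the grip in N (left out, the last holds). Time passes only in rows, so rows that do not move let the fingers close. The tool returns the time, the measured TCP pose, the force, the opening and the grip force at its end. only (a regular expression) keeps the lines of the reply that match it, lines (a string "A,B") keeps lines A to B, and quiet returns only ok. Input that does not fit is refused with a message, and nothing moves.
- readout.sense(): the state, without advancing time (a new reading comes with each control period).
- cams.capture(name): name is "scene" or "top" or "wrist"; returns (picture, depth): 480x640x3 uint8, red, green, blue; 480x640 float32, mm along the optical axis (not along the pixel's ray), 0 where there is no reading.
- cams.calibration(name): a dict with "fx", "fy", "cx", "cy" (pixels), "position" and "attitude" of the camera in the world. Camera axes: x right, y down, z forward; pixel columns grow to the right and rows downward; lengths in mm; the calibration is good to about 2 mm. A picture is of the moment at which its call begins: read the wrist's pose just before it. calibration takes no time and is no camera call; for the wrist camera it gives the pose at the moment of the call.
- order.finish_job(): hands the job in; it is judged then, once.
Trained networks look in the newest picture that a camera, given by its name, has taken for a name from the list of things; names that differ only in an ending like _2 or _b are one class to them, and where a whole thing is asked for, a point or a joint stands for the part that bears it (a point fixed in the world has none). Each returns a list of dicts, best first, with "p" (0 to 1); they miss things now and then, are a little off and sometimes report something else, mostly with a low value. They report only what shows in the picture. A call takes as long as a camera call. They do not tell look-alikes from the thing itself.
- cams.trace(target, camera): "pixels" (480x640 bool, what is visible of it) and "bbox" ([left, top, right, bottom] in pixels, round what is visible of it).
- cams.spot_point(target, camera): "uv" ([column, row] in pixels: a listed point, or the origin of a listed thing).
The state is a dict: "time_s": time; "joints": joint angles; "dq": joint speeds; "tau": joint torques, N m; "eef_pos": TCP position; "ee_rot": TCP orientation; "force": force on the tool from outside, world axes, zero at the start; "wrist_torque": the same for the moment, N m; "grip_width": opening from 0.0 (shut) to 1.0 (fully open); "grip_force": force on a finger pad.
Only numpy, scipy, OpenCV 4.12 (cv2) and the standard library are available. Lean on these libraries where they do the work, as an engineer would, in place of code of your own. Each camera call takes 0.05 s, during which the arm holds its last target. There are 200 camera calls.

## Working session

There is one attempt and no reset: what is moved stays moved. The work goes in short steps, Python scripts to look and compute and a tool call to move; the robot and the scene stay as the last step left them, time stands still between calls to the robot, and variables do not carry over. Pictures are saved under pics/ and viewed, at most 10 in all, crops included, and the job is handed in when it is done.

```bash
ls; mkdir -p pics
```

Run:
```python
from rig import readout,cams,ctrl
import cv2,json,numpy as np
print(readout.sense(), ctrl.tip_extent)
for n in ("scene","top"):
    p,d=cams.capture(n); cv2.imwrite(f"pics/{n}0.png",p[:,:,::-1]); print(n,cams.calibration(n))
    np.save(f"{n}_d.npy",d)
    for t in ("tube_orange","tube_blue","crate","stripe","scoop","mouth","grip","mat","vee","head","mug","spray","pen"):
        r=cams.spot_point(t,n); print(t,[(np.round(x["uv"]).tolist(),round(x["p"],2)) for x in r[:4]])
```

```text
pics
{'time_s': 0.0, 'joints': array([ 9.79648092e-01,  3.13460819e-01,  1.49845393e+00, -1.86054763e-05,
        1.33095939e+00, -2.23416412e-01]), 'dq': array([-0.00201514, -0.0025572 ,  0.00010478,  0.00111962,  0.00165594,
        0.00090264]), 'tau': array([ 4.04262273e-04, -4.12271583e+01, -2.59735537e+01, -1.57757595e-04,
        4.34998336e-03, -3.64360812e-05]), 'eef_pos': array([188.66683672, 489.75378357, 303.32312874]), 'ee_rot': array([-2.45511430e-04,  1.82829463e-01,  9.83144433e-01, -5.91907830e-04]), 'force': array([ 0.58961376, -0.21982777,  0.00738919]), 'wrist_torque': array([-0.00490993,  0.01009966, -0.04110047]), 'grip_force': 0.0, 'grip_width': 0.9987133496165125} 72.6
scene {'fx': 501.88036044361723, 'fy': 501.88036044361723, 'cx': 323.33976264131417, 'cy': 243.38773866209112, 'position': array([1623.09735941,  423.28641918, 1028.95749658]), 'attitude': array([-0.26818993,  0.58015064,  0.69071413, -0.33825047])}
tube_orange [([386.0, 335.0], 0.82), ([370.0, 265.0], 0.77), ([392.0, 215.0], 0.68), ([490.0, 288.0], 0.62)]
tube_blue [([291.0, 252.0], 0.5)]
crate
[... 512 characters left out ...]
02629671313, 'cx': 317.06757404236254, 'cy': 243.896313766646, 'position': array([ 386.61463138,  202.62865771, 1223.04417658]), 'attitude': array([ 0.02580574, -0.69955379,  0.71330494, -0.0339798 ])}
tube_orange [([227.0, 143.0], 0.95), ([242.0, 366.0], 0.88), ([294.0, 304.0], 0.84), ([259.0, 247.0], 0.74)]
tube_blue [([362.0, 254.0], 0.59)]
crate [([201.0, 251.0], 0.76)]
stripe [([287.0, 238.0], 0.79)]
scoop [([383.0, 254.0], 0.81)]
mouth [([428.0, 262.0], 0.71)]
grip [([370.0, 251.0], 0.76)]
mat [([385.0, 258.0], 0.77)]
vee [([514.0, 193.0], 0.84)]
head [([427.0, 191.0], 0.93), ([370.0, 248.0], 0.16)]
mug [([500.0, 280.0], 0.94)]
spray [([318.0, 140.0], 0.93)]
pen [([350.0, 186.0], 0.8)]
```

Run:
```python
import cv2
a=cv2.imread("pics/top0.png"); cv2.imwrite("pics/top_c.png",cv2.resize(a[100:400,160:560],None,fx=2,fy=2,interpolation=cv2.INTER_CUBIC))
```

```text
(no output)
```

View pics/scene0.png

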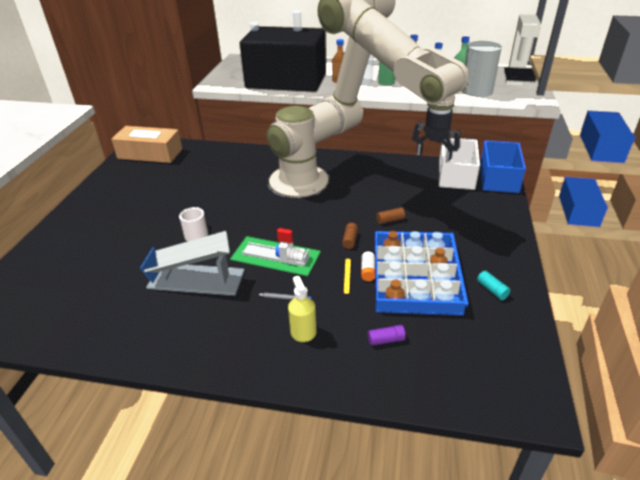

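View pics/top_c.png

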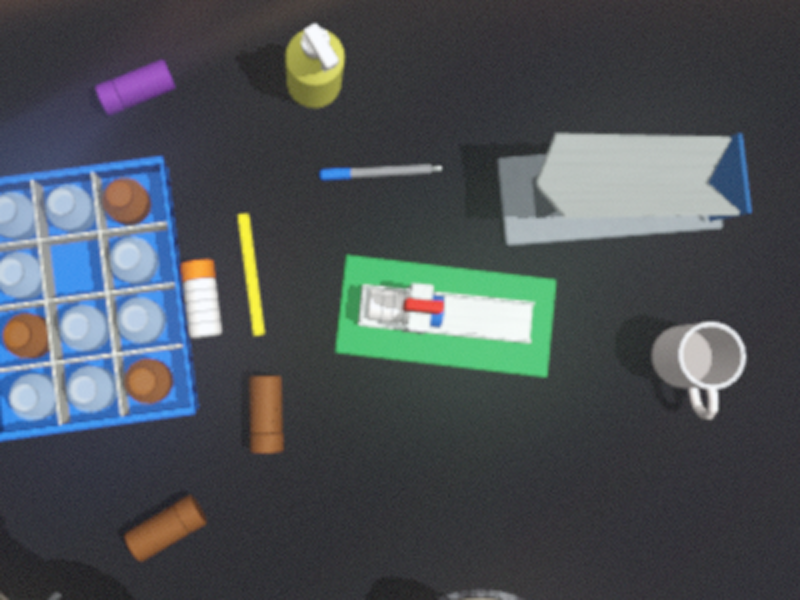

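Only one tube has an orange cap: it stands against the crate at top-crop (202,297), i.e. full (261,248). The scene view shows the same tube at (368,265). The brown ones at crop (266,415) and (165,527), the purple at (135,87) and the turquoise in the scene at (494,285) are look-alikes. The stripe is at crop (251,275). The scoop's mouth points right (-y), and the vee's head is at about crop (543,185), sloping down to the right to the blue stop.

Create h.py:
```python
import numpy as np,cv2
from scipy.spatial.transform import Rotation as R
from rig import readout,cams
def rot(q): return R.from_quat(np.roll(q,-1)).as_matrix()
def cloud(p,d,c):
    v,u=np.mgrid[:480,:640]; d=d.astype(float)
    X=np.stack([(u-c["cx"])/c["fx"]*d,(v-c["cy"])/c["fy"]*d,d],-1)
    W=X@rot(c["attitude"]).T+c["position"]; W[d<=0]=np.nan
    return W
def ray(uv,z,c):
    r=rot(c["attitude"])@np.array([(uv[0]-c["cx"])/c["fx"],(uv[1]-c["cy"])/c["fy"],1]); p=c["position"]
    return p+r*(z-p[2])/r[2]
def tri(uv1,c1,uv2,c2):
    A=[];b=[]
    for uv,c in((uv1,c1),(uv2,c2)):
        r=rot(c["attitude"])@np.array([(uv[0]-c["cx"])/c["fx"],(uv[1]-c["cy"])/c["fy"],1]); r/=np.linalg.norm(r)
        P=np.eye(3)-np.outer(r,r); A.append(P); b.append(P@c["position"])
    x=np.linalg.lstsq(np.vstack(A),np.hstack(b),rcond=None)[0]
    return x,np.linalg.norm(np.vstack(A)@x-np.hstack(b))
def hsv(p): return cv2.cvtColor(p,cv2.COLOR_RGB2HSV)
def rect(P):  # center, long-axis angle deg, size
    (c,s,a)=cv2.minAreaRect(P[:,:2].astype(np.float32)); 
    if s[0]<s[1]: s=s[::-1]; a+=90
    return np.round(c,1),np.round(s,1),round((a+90)%180-90,1)
```

Run:
```python
from h import *
T=cams.calibration("top");S=cams.calibration("scene")
p=cv2.imread("pics/top0.png")[:,:,::-1].copy();d=np.load("top_d.npy");W=cloud(p,d,T);H=hsv(p)
ps=cv2.imread("pics/scene0.png")[:,:,::-1].copy();ds=np.load("scene_d.npy");Ws=cloud(ps,ds,S)
# stripe, orange cap, mat, red grip by colour
def m(lo,hi,box,Hx=H):
    k=cv2.inRange(Hx,np.array(lo),np.array(hi))>0; b=np.zeros_like(k); b[box[1]:box[3],box[0]:box[2]]=1; return k&b
y=m((20,120,100),(35,255,255),(270,190,300,280)); print("stripe",rect(W[y]),W[y][:,2].mean())
o=m((5,120,120),(18,255,255),(245,220,275,275)); print("cap",o.sum(),np.nanmean(W[o],0),np.nanmax(W[o][:,2]))
print("table z",np.nanmedian(W[300:320,380:420,2]))
b=(slice(225,275),slice(246,276)); w=W[b]; k=(w[...,2]>12)&(w[...,2]<45)&(np.min(p[b],-1)>90)|(o[b]); print("tube",rect(w[k]),np.nanpercentile(w[k][:,2],95))
for n,u in (("tube T",(259,247)),): print(n,ray(u,20,T))
g=m((45,120,60),(80,255,255),(320,220,450,300)); print("mat",rect(W[g]),np.median(W[g][:,2]))
r=m((0,150,100),(6,255,255),(355,240,390,265))|m((174,150,100),(180,255,255),(355,240,390,265)); print("red",rect(W[r]),np.percentile(W[r][:,2],[5,50,95]))
Hs=hsv(ps); r=m((0,150,100),(6,255,255),(270,220,300,250),Hs)|m((174,150,100),(180,255,255),(270,220,300,250),Hs); print("redS",r.sum(),np.nanmean(Ws[r],0))
print("grip tri",tri((370,251),T,(284,236),S)); print("mouth tri",tri((428,262),T,(244,247),S),ray((428,262),6,T))
print("head tri",tri((427,191),T,(230,252),S),ray((427,191),119,T)); print("scoop",tri((383,254),T,(276,253),S));print("crate",tri((201,251),T,(416,276),S));print("vee",tri((514,193),T,(157,271),S))
for n,u,z in(("mug",(500,280),0),("spray",(318,140),0),("pen",(350,186),0)):print(n,ray(u,z,T))
# vee top: planes
b=(slice(160,215),slice(425,535)); w=W[b].reshape(-1,3); w=w[w[:,2]>20]; print("vee pts",len(w),rect(w),np.percentile(w[:,2],[1,50,99]))
for x in range(390,540,12): print(x,np.round(W[160:225:6,x,2]).tolist())
```

```text
stripe (array([nan, nan]), array([0., 0.]), 0.0) nan
cap 152 [513.62406578 327.2668032   34.9082172 ] 45.328843623049806
table z 0.7980132384295757
tube (array([475.9, 331. ]), array([107.4,  55.7]), 3.4) 42.38918709223294
tube T [483.59669854 328.57064208  20.        ]
mat (array([452.9,  27. ]), array([261.1, 122.5]), 81.8) nan
red (array([459.1,  67.1]), array([38.8, 10.4]), 83.6) [106.85276941 110.97834329 114.43121457]
redS 196 [447.24450199  60.49662542  81.57944973]
grip tri (array([464.28911436,  66.23242528,  89.80597607]), np.float64(2.2956409550537007))
mouth tri (array([439.53546089, -82.15917559,   7.8853448 ]), np.float64(1.7812044340894764)) [439.88799372 -83.86961391   6.        ]
head tri (array([594.96417088, -60.45587998, 117.8419775 ]), np.float64(1.4749960223736573)) [595.01441746 -61.22725394 119.        ]
scoop (array([460.66144109,  29.72696469,  14.85714409]), np.float64(3.3073870648096926))
crate (array([478.41193813, 472.52188508,  -2.59248186]), np.float64(1.760600602200347))
vee (array([ 605.43911438, -300.95782336,   19.17112397]), np.float64(1.878084752
[... 447 characters left out ...]
]
426 [-2.0, 5.0, -3.0, 14.0, 12.0, 9.0, 8.0, 6.0, 13.0, 10.0, 13.0]
438 [-2.0, 159.0, 149.0, 135.0, 124.0, 111.0, 127.0, 147.0, 8.0, 9.0, 4.0]
450 [4.0, -1.0, 139.0, 125.0, 116.0, 103.0, 120.0, 138.0, 10.0, 7.0, -3.0]
462 [0.0, 5.0, 128.0, 115.0, 104.0, 84.0, 103.0, 125.0, 13.0, 11.0, 2.0]
474 [2.0, 1.0, 116.0, 100.0, 88.0, 77.0, 94.0, 114.0, 14.0, 13.0, 1.0]
486 [-0.0, 1.0, 104.0, 87.0, 79.0, 62.0, 76.0, 98.0, 11.0, 7.0, -2.0]
498 [-6.0, 1.0, 93.0, 75.0, 59.0, 46.0, 71.0, 92.0, 9.0, 8.0, 2.0]
510 [1.0, 3.0, 78.0, 63.0, 50.0, 31.0, 55.0, 76.0, 11.0, 9.0, -3.0]
522 [nan, -2.0, 63.0, 56.0, 54.0, 51.0, 45.0, 64.0, 46.0, 2.0, -2.0]
534 [-2.0, 4.0, 1.0, -2.0, 0.0, 2.0, 78.0, nan, -1.0, 5.0, 3.0]
```

Run:
```python
from h import *
p,d=cams.capture("wrist"); c=cams.calibration("wrist"); s=readout.sense()
print(c,s["eef_pos"]); M=rot(s["ee_rot"]); print("cam in tool",M.T@(c["position"]-s["eef_pos"]),(M.T@rot(c["attitude"])).round(3))
```

```text
{'fx': 382.60176355582524, 'fy': 382.60176355582524, 'cx': 318.8943701093377, 'cy': 246.4503118774095, 'position': array([114.6554802 , 518.08376796, 373.95324346]), 'attitude': array([0.12988717, 0.81441652, 0.55851754, 0.08895626])} [188.78084733 489.88091886 303.89725143]
cam in tool [ 79.30788076  -0.33584654 -70.05683425] [[-0.001 -0.95  -0.311]
 [ 1.    -0.001 -0.   ]
 [ 0.    -0.311  0.95 ]]
```

Add to h.py:
```python
def onz(mask,z,c):
    v,u=np.nonzero(mask); return np.array([ray((a,b),z,c) for a,b in zip(u,v)])
def mk(Hx,lo,hi,box):
    k=cv2.inRange(Hx,np.array(lo),np.array(hi)); b=np.zeros_like(k); b[box[1]:box[3],box[0]:box[2]]=255; return (k&b)>0
```

Run:
```python
from h import *
from scipy.spatial import cKDTree
T=cams.calibration("top");S=cams.calibration("scene")
P=cv2.imread("pics/top0.png")[:,:,::-1].copy();H=hsv(P);Ps=cv2.imread("pics/scene0.png")[:,:,::-1].copy();Hs=hsv(Ps)
print("stripe",rect(onz(mk(H,(20,120,100),(35,255,255),(270,190,300,280)),0,T)))
print("stripeS",rect(onz(mk(Hs,(20,120,100),(35,255,255),(335,250,355,300)),0,S)))
p,d=cams.capture("top");
def best(name,cam,uv):
    r=cams.trace(name,cam); r=min(r,key=lambda x:np.hypot((x["bbox"][0]+x["bbox"][2])/2-uv[0],(x["bbox"][1]+x["bbox"][3])/2-uv[1])); print(name,r["bbox"],r["p"],r["pixels"].sum()); return r["pixels"]
print("tubeT",rect(onz(best("tube_orange","top",(261,248)),20,T)))
cr=best("crate","top",(201,251)); q=onz(cr,50,T); print("crateT",rect(q))
print("matT",rect(onz(best("mat","top",(385,258)),3,T)))
m=best("scoop","top",(383,254)); q=onz(m,8,T); print("scoopT",rect(q))
print("redT",rect(onz(mk(H,(0,150,100),(6,255,255),(355,240,390,265))|mk(H,(174,150,100),(180,255,255),(355,240,390,265)),108,T)))
W=cloud(p,d,T); v=best("vee","top",(480,190)); w=W[v]; w=w[np.isfinite(w).all(1)]
# vee model fit: position of head(3), yaw; trough surface z = fold + |y|-ish
from scipy.optimize import least_squares
a=np.radians(22)
w=w[(w[:,2]>25)]
def res(t):
    hx,hy,hz,yaw=t; dx=np.array([np.cos(yaw)*np.cos(a),np.sin(yaw)*np.cos(a),-np.sin(a)]); dy=np.array([-np.sin(yaw),np.cos(yaw),0]); dz=np.cross(dx,dy)
    r=w-[hx,hy,hz]; X,Y,Z=r@dx,r@dy,r@dz; k=(X>5)&(X<240)&(abs(Y)<43); return np.where(k,(Z-abs(Y))/1.414,6)
f=least_squares(res,[595,-60,119,-1.55],loss="soft_l1",f_scale=3,x_scale=[1,1,1,.01],diff_step=1e-3); print("vee head",f.x[:3],"yaw",np.degrees(f.x[3]),np.median(abs(f.fun)))
p,d=cams.capture("scene")
print("tubeS",rect(onz(best("tube_orange","scene",(368,265)),20,S))); 
print("matS",rect(onz(best("mat","scene",(273,254)),3,S)))
```

```text
stripe (array([510.1, 266.1]), array([153.4,  16. ]), 6.6)
stripeS (array([509.7, 265. ]), array([157. ,  20.3]), 6.7)
tube_orange [249.8, 229.7, 272.0, 267.2] 0.61 619
tubeT (array([480., 325.]), array([93.2, 40.5]), 5.9)
crate [139.5, 177.0, 260.1, 316.7] 0.84 13895
crateT (array([482.9, 467.6]), array([311.9, 252.1]), 6.3)
mat [331.4, 230.8, 438.2, 287.4] 0.63 3430
matT (array([454.7,  25.6]), array([261.2, 124.5]), 82.2)
scoop [339.0, 239.0, 426.1, 272.2] 0.68 1437
scoopT (array([460. ,  27.8]), array([211.4,  59.3]), 84.0)
redT (array([459. ,  66.7]), array([39.1, 11. ]), 83.2)
vee [430.6, 168.8, 532.3, 212.9] 0.91 4073
vee head [600.19405035 -67.37811509 118.87587882] yaw -88.48424292305083 2.0764071292056236
tube_orange [360.9, 251.5, 371.7, 280.4] 0.88 334
tubeS (array([477.9, 325.7]), array([124.2,  37.1]), 7.1)
mat [228.3, 235.2, 319.6, 275.5] 0.95 1123
matS (array([456.5,  27.1]), array([265.5, 128.9]), 81.4)
```

Add to h.py:
```python
def go(xyz,ydeg,pitch=0.0,show=True):
    """tool down, tool-y at heading ydeg, then turned by pitch about tool y. prints shift/turn in tool axes"""
    s=readout.sense(); M=rot(s["ee_rot"]); y=np.radians(ydeg)
    Y=np.array([np.cos(y),np.sin(y),0]);Z=np.array([0,0,-1.]);N=np.stack([np.cross(Y,Z),Y,Z],1)@R.from_rotvec([0,pitch,0]).as_matrix()
    print("shift",(M.T@(np.array(xyz)-s["eef_pos"])).round(1),"turn",R.from_matrix(M.T@N).as_rotvec().round(3),"t",round(s["time_s"],2))
```

```bash
python3 -c "
from h import *
go((480,325,200),96.5)"
```

```text
shift [-331.   -49.2  103.9] turn [-0.     0.    -0.481] t 1.9
```

Careful with the scale: shifts go in shares of 800 mm and turns go in shares of 2 rad. That gives: -331 mm / 800 = -0.4138, -325 mm / 800 = -0.4063, -0.48 rad / 2 = -0.24.

{"name": "move_tool", "arguments": {"increments": [[-0.0563, -0.0075, 0.0125, 0, 0, -0.03], [-0.1125, -0.0163, 0.035, 0, 0, -0.065], [-0.1725, -0.025, 0.0575, 0, 0, -0.1], [-0.2313, -0.035, 0.08, 0, 0, -0.14], [-0.29, -0.0438, 0.1, 0, 0, -0.18], [-0.35, -0.0525, 0.1188, 0, 0, -0.21], [-0.4063, -0.0613, 0.13, 0, 0, -0.24], [-0.4138, -0.0613, 0.13, 0, 0, -0.24]], "jaw": 0.0, "clamp_n": 60}}

```text
time_s: 2.7
eef_pos: [483.4, 322.0, 198.2]
ee_rot: [-0.001, -0.054, 0.999, -0.001]
force: [-0.9, 0.8, -0.7]
grip_width: 0.001
grip_force: 0.0
```

{"name": "move_tool", "arguments": {"increments": [[0, 0, 0, 0, 0, 0]]}}

```text
time_s: 2.8
eef_pos: [480.8, 324.4, 199.5]
ee_rot: [-0.0, -0.055, 0.998, -0.0]
force: [-1.5, 1.3, 1.3]
grip_width: -0.003
grip_force: 0.0
```

Run:
```python
from h import *
p,d=cams.capture("wrist"); c=cams.calibration("wrist"); s=readout.sense(); print(s["eef_pos"],s["time_s"],s["grip_width"])
cv2.imwrite("pics/w1.png",p[:,:,::-1]); H=hsv(p)
y=mk(H,(20,120,80),(35,255,255),(0,0,640,480)); print("stripe",y.sum(),rect(onz(y,0,c)))
for r in cams.trace("tube_orange","wrist"): print(r["p"],r["bbox"],rect(onz(r["pixels"],20,c)))
W=cloud(p,d,c)
for r in cams.trace("tube_orange","wrist")[:1]: 
    w=W[r["pixels"]]; w=w[np.isfinite(w).all(1)]; print("top z",np.percentile(w[:,2],[50,90,98]))
go((480,325,113),96.5)
```

```text
[479.80775497 325.27405566 199.85073489] 2.85 -0.00309533713075322
stripe 4361 (array([505.7, 298.2]), array([152.8,  80. ]), 6.5)
0.77 [292.6, 171.0, 348.0, 308.7] (array([480.8, 325.8]), array([99.1, 40.3]), 6.0)
0.73 [177.2, 2.0, 246.1, 79.3] (array([362.5, 249. ]), array([44.5, 40. ]), 0.3)
top z [37.04190298 39.82061344 40.55430843]
shift [-0.8 -1.1 87.3] turn [ 0.  0. -0.] t 2.95
```

View pics/w1.png

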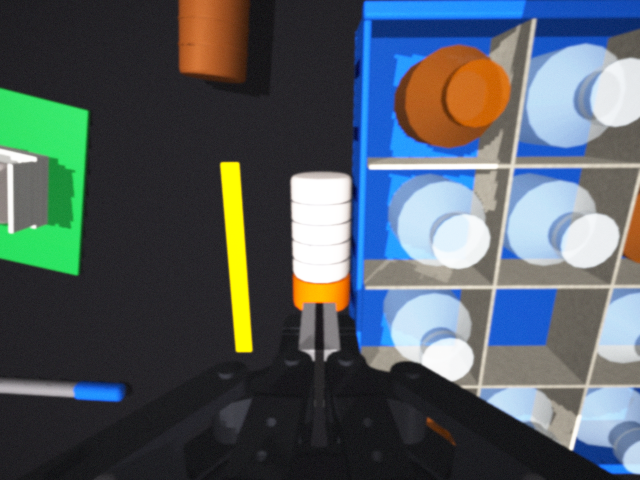

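The picture shows the tube at px (320,240), its cap at (321,292), the stripe at (236,255), the crate wall at x≈358, and the closed fingertip over the cap side. Now I lower the tip onto the tube's top.

In the tool's units: 89 mm / 800 = 0.1113, 88 mm / 800 = 0.11.

{"name": "move_tool", "arguments": {"increments": [[0, 0.0088, 0.0563, 0, 0, 0], [0, 0.0088, 0.1, 0, 0, 0], [0, 0.0088, 0.1063, 0, 0, 0], [0, 0.0088, 0.11, 0, 0, 0], [0, 0.0088, 0.1113, 0, 0, 0], [0, 0.0088, 0.1113, 0, 0, 0]]}}

```text
time_s: 3.55
eef_pos: [479.4, 332.5, 112.5]
ee_rot: [0.001, -0.056, 0.998, 0.0]
force: [-3.7, -0.6, 3.1]
grip_width: -0.001
grip_force: 2.0
```

In the tool's units: -32 mm / 800 = -0.04, -27 mm / 800 = -0.0338.

{"name": "move_tool", "arguments": {"increments": [[0, 0, 0.0025, 0, 0, 0], [0, -0.0075, 0.0031, 0, 0, 0], [0, -0.0163, 0.0031, 0, 0, 0], [0, -0.025, 0.0031, 0, 0, 0], [0, -0.0338, 0.0031, 0, 0, 0], [0, -0.04, 0.0031, 0, 0, 0], [0, -0.04, 0.0031, 0, 0, 0]]}}

```text
time_s: 4.25
eef_pos: [483.4, 300.2, 111.8]
ee_rot: [0.001, -0.056, 0.998, 0.0]
force: [-9.4, -2.9, 23.6]
grip_width: -0.001
grip_force: 11.8
```

{"name": "move_tool", "arguments": {"increments": [[0, 0, -0.015, 0, 0, 0], [0, 0, -0.0313, 0, 0, 0]]}}

```text
time_s: 4.45
eef_pos: [483.0, 300.3, 134.6]
ee_rot: [0.0, -0.056, 0.998, 0.0]
force: [0.9, -0.1, -0.3]
grip_width: -0.002
grip_force: 0.0
```

Run:
```python
from h import *
p,d=cams.capture("wrist"); c=cams.calibration("wrist"); s=readout.sense(); print(s["eef_pos"],s["time_s"])
for r in cams.trace("tube_orange","wrist"): print(r["p"],r["bbox"],rect(onz(r["pixels"],20,c)))
```

```text
[483.86149841 300.71073104 136.85572397] 4.5
0.92 [181.3, 0.0, 278.8, 69.8] (array([373.5, 248.5]), array([40.9, 27.8]), -87.8)
0.66 [296.9, 188.3, 375.0, 362.2] (array([484.9, 309.2]), array([98.2, 40.3]), 6.7)
```

In the tool's units: 24.5 mm / 800 = 0.0306, 24 mm / 800 = 0.03.

{"name": "move_tool", "arguments": {"increments": [[0, 0.02, 0.015, 0, 0, 0], [0, 0.02, 0.03, 0, 0, 0], [0, 0.015, 0.0306, 0, 0, 0], [0, 0.005, 0.0306, 0, 0, 0], [0, -0.005, 0.0306, 0, 0, 0], [0, -0.015, 0.0306, 0, 0, 0], [0, -0.0188, 0.0306, 0, 0, 0], [0, -0.0188, 0.0306, 0, 0, 0]]}}

```text
time_s: 5.35
eef_pos: [485.2, 285.1, 111.8]
ee_rot: [0.001, -0.056, 0.998, 0.0]
force: [-9.6, -3.8, 31.8]
grip_width: 0.002
grip_force: 16.2
```

{"name": "move_tool", "arguments": {"increments": [[0, 0, -0.01, 0, 0, 0], [0, 0.01, -0.0175, 0, 0, 0], [0, 0.02, -0.015, 0, 0, 0], [0, 0.02, -0.0063, 0, 0, 0], [0, 0.02, 0, 0, 0, 0], [0, 0.02, 0, 0, 0, 0]]}}

```text
time_s: 5.95
eef_pos: [482.7, 302.8, 111.3]
ee_rot: [0.001, -0.056, 0.998, 0.001]
force: [-12.0, 3.2, 32.6]
grip_width: 0.004
grip_force: 16.3
```

```bash
python3 - <<'E'
from h import *
p,d=cams.capture("wrist"); c=cams.calibration("wrist"); s=readout.sense(); print(s["eef_pos"],s["time_s"])
for r in cams.trace("tube_orange","wrist"): print(r["p"],r["bbox"],rect(onz(r["pixels"],20,c)))
E
```

```text
[482.67940307 302.70212184 111.3446148 ] 6.0
0.73 [149.3, 0.0, 263.1, 60.6] (array([376.8, 248.6]), array([41.4, 20.6]), -83.6)
0.62 [253.1, 197.8, 340.8, 369.8] (array([478.3, 291.9]), array([84.8, 40.6]), 6.0)
```

In the tool's units: -31 mm / 800 = -0.0388, -24 mm / 800 = -0.03.

{"name": "move_tool", "arguments": {"increments": [[0, -0.0075, -0.0006, 0, 0, 0], [0, -0.0175, -0.0006, 0, 0, 0], [0, -0.0275, -0.0006, 0, 0, 0], [0, -0.0388, -0.0006, 0, 0, 0], [0, -0.0388, -0.0006, 0, 0, 0], [0, -0.0388, -0.015, 0, 0, 0], [0, -0.0388, -0.03, 0, 0, 0]]}}

```text
time_s: 6.75
eef_pos: [485.8, 270.4, 132.3]
ee_rot: [-0.001, -0.056, 0.998, -0.0]
force: [-0.1, 0.0, 0.1]
grip_width: -0.003
grip_force: 0.0
```

```bash
python3 - <<'E'
from h import *
p,d=cams.capture("wrist"); c=cams.calibration("wrist"); s=readout.sense(); print(s["eef_pos"],s["time_s"])
for r in cams.trace("tube_orange","wrist"): print(r["p"],r["bbox"],rect(onz(r["pixels"],20,c)))
E
```

```text
[486.62907207 270.69017703 134.47449668] 6.8
0.7 [250.4, 0.0, 350.2, 72.9] (array([374.3, 249.5]), array([41.4, 27.2]), -83.6)
0.66 [294.3, 193.3, 370.6, 361.5] (array([486.7, 276.6]), array([94.1, 39.9]), 6.9)
```

In the tool's units: 23.5 mm / 800 = 0.0294, 23 mm / 800 = 0.0288.

{"name": "move_tool", "arguments": {"increments": [[0, 0.0175, 0.015, 0, 0, 0], [0, 0.0175, 0.0288, 0, 0, 0], [0, 0.0113, 0.0294, 0, 0, 0], [0, 0.0013, 0.0294, 0, 0, 0], [0, -0.0088, 0.0294, 0, 0, 0], [0, -0.0163, 0.0294, 0, 0, 0], [0, -0.0163, 0.015, 0, 0, 0], [0, -0.0163, -0.0125, 0, 0, 0]]}}

```text
time_s: 7.65
eef_pos: [486.5, 257.6, 140.7]
ee_rot: [-0.002, -0.056, 0.998, -0.001]
force: [-0.6, -0.1, -0.5]
grip_width: 0.0
grip_force: 0.0
```

{"name": "move_tool", "arguments": {"increments": [[0, 0, -0.0375, 0, 0, 0], [0, 0, -0.0375, 0, 0, 0]], "jaw": 1.0}}

```text
time_s: 7.85
eef_pos: [488.5, 258.3, 174.7]
ee_rot: [0.002, -0.056, 0.998, 0.0]
force: [-1.1, -0.2, 0.2]
grip_width: 0.33
grip_force: 0.0
```

Run:
```python
from h import *
p,d=cams.capture("wrist"); c=cams.calibration("wrist"); s=readout.sense(); print(s["eef_pos"],s["time_s"])
cv2.imwrite("pics/w2.png",p[:,:,::-1])
for r in cams.trace("tube_orange","wrist"): print(r["p"],r["bbox"],rect(onz(r["pixels"],20,c)))
p,d=cams.capture("top"); T=cams.calibration("top")
for r in cams.trace("tube_orange","top"): print(r["p"],r["bbox"],rect(onz(r["pixels"],20,T)))
```

```text
[487.77717404 258.07174517 172.75055568] 7.9
0.78 [288.4, 0.0, 370.1, 76.8] (array([367. , 248.6]), array([39.4, 36.7]), -88.7)
0.6 [293.5, 175.2, 357.4, 332.9] (array([489.9, 261.7]), array([102.6,  40. ]), 6.2)
0.38 [1.1, 123.2, 127.9, 244.3] (array([464.7, 103.9]), array([70.9, 61.3]), 81.8)
0.92 [209.7, 130.5, 246.6, 154.8] (array([741. , 403.3]), array([89.9, 42.7]), -67.1)
0.71 [90.8, 223.7, 128.1, 262.7] (array([504.3, 689.4]), array([101.2,  41.8]), 42.1)
0.62 [225.3, 350.4, 264.0, 380.7] (array([206.5, 369.1]), array([93.8, 38.5]), -60.0)
0.54 [279.3, 251.5, 294.9, 257.9] (array([463.1, 259.2]), array([32.9,  6.8]), -75.8)
0.43 [486.8, 261.5, 533.2, 309.1] (array([ 394.5, -280.5]), array([111.1, 101.2]), 43.2)
```

```bash
python3 -c "
from h import *
go((488,262,85),96.5)"
```

```text
shift [-1.7  4.3 86. ] turn [-0.001 -0.003 -0.001] t 8.05
```

View pics/w2.png

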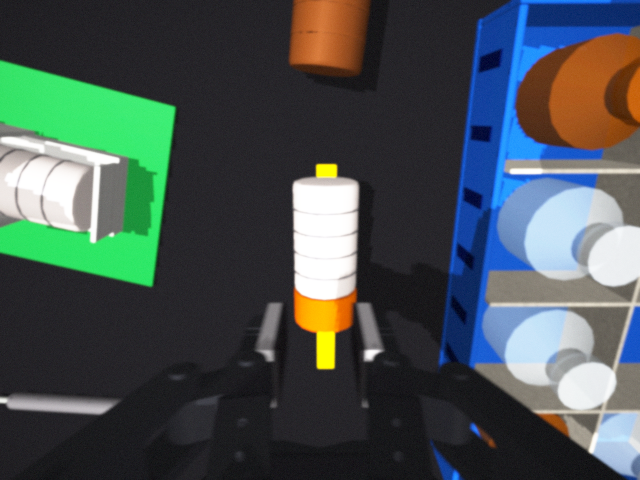

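The tube lies squarely on the yellow stripe (326,255), and the fingers are open either side of it. Next: grasp.

In the tool's units: 86 mm / 800 = 0.1075, 84 mm / 800 = 0.105.

{"name": "move_tool", "arguments": {"increments": [[0, 0.005, 0.05, 0, 0, 0], [-0.0025, 0.005, 0.0938, 0, 0, 0], [-0.0025, 0.005, 0.105, 0, 0, 0], [-0.0025, 0.005, 0.1075, 0, 0, 0], [-0.0025, 0.005, 0.1075, 0, 0, 0]], "jaw": 1.0}}

```text
time_s: 8.55
eef_pos: [489.6, 261.9, 87.6]
ee_rot: [0.0, -0.056, 0.998, 0.0]
force: [0.5, -0.5, 1.2]
grip_width: 1.003
grip_force: 0.0
```

{"name": "move_tool", "arguments": {"increments": [[0, 0, 0, 0, 0, 0], [0, 0, 0, 0, 0, 0], [0, 0, 0, 0, 0, 0], [0, 0, 0, 0, 0, 0], [0, 0, 0, 0, 0, 0], [0, 0, 0, 0, 0, 0]], "jaw": 0.0, "clamp_n": 40}}

```text
time_s: 9.15
eef_pos: [489.5, 261.8, 87.8]
ee_rot: [0.001, -0.056, 0.998, 0.0]
force: [-1.1, -1.4, 6.2]
grip_width: 0.451
grip_force: 39.8
```

In the tool's units: -128 mm / 800 = -0.16, -125 mm / 800 = -0.1563.

```bash
python3 -c "
from h import *
go((452,-22,215),173.6)"
```

```text
shift [  68.9 -277.8 -127.3] turn [-1.000e-03  1.000e-03 -1.347e+00] t 9.15
```

{"name": "move_tool", "arguments": {"increments": [[0, 0, -0.0125, 0, 0, 0], [0, 0, -0.0625, 0, 0, 0], [0, 0, -0.125, 0, 0, 0], [0, 0, -0.1563, 0, 0, 0], [0, 0, -0.16, 0, 0, 0]]}}

```text
time_s: 9.65
eef_pos: [490.1, 262.1, 219.0]
ee_rot: [0.003, -0.056, 0.998, 0.001]
force: [0.0, 1.1, -1.8]
grip_width: 0.449
grip_force: 40.7
```

```bash
python3 -c "
from h import *
go((452,-22,215),173.6)"
```

```text
shift [  69.7 -278.1    3.2] turn [-0.004  0.007 -1.347] t 9.65
```

In the tool's units: -278 mm / 800 = -0.3475, -260 mm / 800 = -0.325, -1.2 rad / 2 = -0.6.

{"name": "move_tool", "arguments": {"increments": [[0.0075, -0.025, 0.0038, 0, 0, -0.075], [0.0188, -0.075, 0.0038, 0, 0, -0.15], [0.0325, -0.1313, 0.0038, 0, 0, -0.225], [0.0475, -0.1875, 0.0038, 0, 0, -0.3], [0.0625, -0.2375, 0.0038, 0, 0, -0.375], [0.0725, -0.2875, 0.0038, 0, 0, -0.45], [0.0813, -0.325, 0.0038, 0, 0, -0.525], [0.0875, -0.3475, 0.0038, 0, 0, -0.6]]}}

```text
time_s: 10.45
eef_pos: [457.6, 18.9, 207.2]
ee_rot: [-0.022, -0.546, 0.837, -0.025]
force: [0.0, 1.6, -1.1]
grip_width: 0.448
grip_force: 40.7
```

{"name": "move_tool", "arguments": {"increments": [[0, 0, 0, 0, 0, -0.075], [0, 0, 0, 0, 0, -0.075], [0, 0, 0, 0, 0, -0.075]]}}

```text
time_s: 10.75
eef_pos: [458.5, 56.2, 201.9]
ee_rot: [-0.035, -0.597, 0.8, -0.039]
force: [-1.3, 1.3, 0.7]
grip_width: 0.449
grip_force: 41.1
```

Run:
```python
from h import *
p,d=cams.capture("wrist"); c=cams.calibration("wrist"); s=readout.sense(); print(s["eef_pos"],s["ee_rot"],s["time_s"],s["joints"].round(2))
cv2.imwrite("pics/w3.png",p[:,:,::-1]); np.savez("w3.npz",p=p,d=d,**{k:np.array(v) for k,v in c.items()})
for t in("scoop","tube_blue","mat","tube_orange"):
  for r in cams.trace(t,"wrist")[:2]: print(t,r["p"],r["bbox"],rect(onz(r["pixels"],{"mat":3,"scoop":10}.get(t,25),c)))
for t in ("mouth","grip","scoop"): print(t,[(x["uv"],x["p"]) for x in cams.spot_point(t,"wrist")[:2]])
```

```text
[458.5543543   55.600189   202.03608145] [-0.03511956 -0.59672981  0.8006982  -0.03952903] 10.8 [-0.09  0.3   1.81 -0.12  1.04 -2.88]
scoop 0.9 [253.9, 64.2, 369.8, 374.2] (array([454.7,  33.4]), array([228.2,  53.3]), 84.9)
mat 0.78 [203.5, 17.3, 415.8, 393.4] (array([453.9,  25. ]), array([260.4, 120.5]), 82.0)
tube_orange 0.9 [267.4, 203.3, 368.3, 448.4] (array([476.3,  99.1]), array([185.1,  70.7]), 73.5)
tube_orange 0.83 [499.3, 419.5, 621.7, 468.9] (array([322.1, 229.8]), array([93.7, 36.8]), -25.9)
mouth [([292.1, 74.9], 0.68)]
grip [([290.8, 73.3], 0.58)]
scoop []
```

View pics/w3.png

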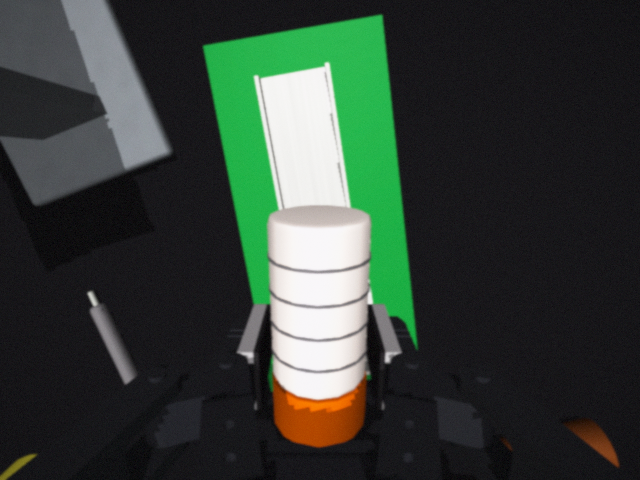

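The wrist hit its joint-6 limit (-2.88), so I must turn the other way to heading -6.4° (q6≈0). The picture shows the mouth edge at (292,72), the mat around it, and the tube held straight in the fingers. I raise it first and then turn back.

Careful with the scale: shifts go in shares of 800 mm and turns go in shares of 2 rad. That gives: -28 mm / 800 = -0.035, -20 mm / 800 = -0.025, 0.25 rad / 2 = 0.125.

```bash
python3 -c "
from h import *
go((452,-22,230),90)"
```

```text
shift [ 78.3 -16.1 -19.3] turn [-0.086 -0.075  1.279] t 11.15
```

{"name": "move_tool", "arguments": {"increments": [[0, 0, -0.025, 0, 0, 0.05], [0, 0, -0.035, 0, 0, 0.125]]}}

```text
time_s: 11.35
eef_pos: [459.3, 58.2, 231.2]
ee_rot: [-0.029, -0.49, 0.87, -0.044]
force: [-0.3, -0.2, -0.5]
grip_width: 0.451
grip_force: 40.7
```

```bash
python3 -c "
from h import *
go((452,-22,230),80)"
```

```text
shift [ 71.9 -35.1   9.8] turn [-0.1   -0.054  1.199] t 11.35
```

In the tool's units: 72 mm / 800 = 0.09, 70 mm / 800 = 0.0875, 1.2 rad / 2 = 0.6.

{"name": "move_tool", "arguments": {"increments": [[0.0113, -0.005, 0, -0.005, -0.005, 0.075], [0.0225, -0.0113, 0.0025, -0.01, -0.005, 0.15], [0.0375, -0.0188, 0.005, -0.02, -0.01, 0.225], [0.0525, -0.025, 0.0075, -0.025, -0.015, 0.3], [0.065, -0.0313, 0.01, -0.03, -0.015, 0.375], [0.0775, -0.0375, 0.0113, -0.04, -0.02, 0.45], [0.0875, -0.0425, 0.0125, -0.045, -0.025, 0.525], [0.09, -0.0438, 0.0125, -0.05, -0.027, 0.6]]}}

```text
time_s: 12.15
eef_pos: [451.8, -22.9, 228.6]
ee_rot: [-0.001, 0.086, 0.996, 0.0]
force: [0.2, 0.4, -1.5]
grip_width: 0.45
grip_force: 40.7
```

```bash
python3 -c "
from h import *
go((452,-22,225),-6.4)"
```

```text
shift [-0.   0.9  3.6] turn [-1.000e-03 -2.000e-03  1.511e+00] t 12.15
```

In the tool's units: 4 mm / 800 = 0.005, 1.2 rad / 2 = 0.6.

{"name": "move_tool", "arguments": {"increments": [[0, 0, 0.005, 0, 0, 0.075], [0, 0, 0.005, 0, 0, 0.15], [0, 0, 0.005, 0, 0, 0.225], [0, 0, 0.005, 0, 0, 0.3], [0, 0, 0.005, 0, 0, 0.375], [0, 0, 0.005, 0, 0, 0.45], [0, 0, 0.005, 0, 0, 0.525], [0, 0, 0.005, 0, 0, 0.6]]}}

```text
time_s: 12.95
eef_pos: [451.8, -22.1, 224.6]
ee_rot: [-0.001, 0.633, 0.774, -0.001]
force: [-0.2, 0.4, -0.8]
grip_width: 0.449
grip_force: 40.7
```

{"name": "move_tool", "arguments": {"increments": [[0, 0, 0, 0, 0, 0.075], [0, 0, 0, 0, 0, 0.15], [0, 0, 0, 0, 0, 0.155], [0, 0, 0, 0, 0, 0.155]]}}

```text
time_s: 13.35
eef_pos: [451.9, -22.0, 224.7]
ee_rot: [-0.001, 0.741, 0.671, -0.001]
force: [0.5, 0.4, -1.6]
grip_width: 0.452
grip_force: 40.7
```

Run:
```python
from h import *
p,d=cams.capture("wrist"); c=cams.calibration("wrist"); s=readout.sense(); print(s["eef_pos"],s["ee_rot"],s["time_s"],s["joints"].round(2))
cv2.imwrite("pics/w4.png",p[:,:,::-1])
H=hsv(p); r=mk(H,(0,150,80),(5,255,255),(0,0,640,480))|mk(H,(174,150,80),(180,255,255),(0,0,640,480))
n,l,st,_=cv2.connectedComponentsWithStats(r.astype(np.uint8)); k=1+np.argmax(st[1:,4]); print("red",st[k],rect(onz(l==k,111,c)))
W=cloud(p,d,c)[l==k]; print(np.nanpercentile(W[:,2],[5,50,95]), rect(W[(W[:,2]>103)]))
for t in("scoop","tube_blue","mat","tube_orange"):
  for x in cams.trace(t,"wrist")[:2]: print(t,x["p"],x["bbox"],rect(onz(x["pixels"],{"mat":3,"scoop":14}.get(t,25),c)))
```

```text
[451.92175318 -21.99793551 224.68278748] [-8.25064481e-04  7.41491716e-01  6.70961249e-01 -5.97838215e-04] 13.4 [-0.31  0.24  1.82 -0.    1.09 -0.21]
red [ 304   51   30  101 2811] (array([460.4,  64.8]), array([42.2, 12.8]), 83.5)
[109.50272383 110.86198963 112.08747863] (array([460.4,  64.8]), array([42.6, 13. ]), 83.6)
scoop 0.83 [271.3, 0.0, 367.3, 207.7] (array([459.6,  63.3]), array([135.6,  66.3]), 82.8)
tube_blue 0.87 [292.0, 1.1, 351.8, 158.0] (array([462.6,  79.7]), array([95.7, 40. ]), 82.8)
mat 0.58 [230.0, 1.2, 408.2, 317.4] (array([451.7,  17.3]), array([238.4, 121. ]), 81.9)
mat 0.26 [267.1, 0.5, 365.5, 208.3] (array([459.7,  63.5]), array([139.6,  69.8]), 84.2)
tube_orange 0.83 [267.8, 203.8, 369.7, 447.7] (array([ 442.7, -108.7]), array([219.1,  78.2]), 84.6)
tube_orange 0.18 [228.5, 0.8, 408.1, 319.2] (array([452.7,  20.2]), array([220.2, 111.3]), 82.0)
```

View pics/w4.png

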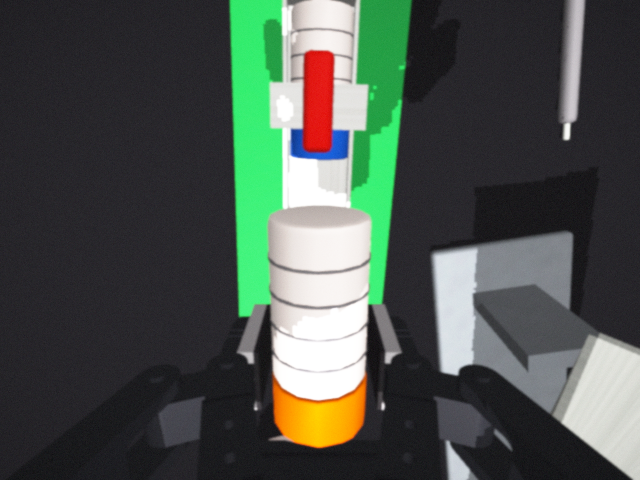

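Red grip at (318,100), the blue tube's cap end at (320,157) with free channel in front, and the orange tube held straight. I lower it along the channel.

```bash
python3 -c "
from h import *
go((450.1,-27.6,98),-6.4)"
```

```text
shift [ -5.9  -1.1 126.8] turn [-0.002 -0.     0.01 ] t 13.6
```

In the tool's units: 127 mm / 800 = 0.1588, 123 mm / 800 = 0.1538, 0.01 rad / 2 = 0.005.

{"name": "move_tool", "arguments": {"increments": [[-0.0075, -0.0013, 0.0375, 0, 0, 0.005], [-0.0075, -0.0013, 0.0938, 0, 0, 0.005], [-0.0075, -0.0013, 0.1375, 0, 0, 0.005], [-0.0075, -0.0013, 0.1538, 0, 0, 0.005], [-0.0075, -0.0013, 0.1588, 0, 0, 0.005], [-0.0075, -0.0013, 0.1588, 0, 0, 0.005]]}}

```text
time_s: 14.2
eef_pos: [450.3, -27.8, 97.8]
ee_rot: [-0.001, 0.746, 0.666, -0.001]
force: [0.3, -0.1, -0.5]
grip_width: 0.453
grip_force: 40.7
```

```bash
python3 -c "
from h import *
s=readout.sense();print(s['force'])
go((450.1,-27.6,93),-6.4)"
```

```text
[ 0.28145361 -0.07462473 -0.47566989]
shift [ 0.1 -0.2  4.8] turn [-0.002 -0.    -0.001] t 14.2
```

In the tool's units: 5 mm / 800 = 0.0063, 4.5 mm / 800 = 0.0056.

{"name": "move_tool", "arguments": {"increments": [[0, 0, 0.0025, 0, 0, 0], [0, 0, 0.0044, 0, 0, 0], [0, 0, 0.0056, 0, 0, 0], [0, 0, 0.0063, 0, 0, 0]]}}

```text
time_s: 14.6
eef_pos: [450.3, -27.7, 93.3]
ee_rot: [-0.0, 0.746, 0.666, -0.0]
force: [-2.3, 0.4, 9.3]
grip_width: 0.447
grip_force: 41.7
```

In the tool's units: -110 mm / 800 = -0.1375, -105 mm / 800 = -0.1313.

{"name": "move_tool", "arguments": {"increments": [[0, 0, 0, 0, 0, 0], [0, 0, 0, 0, 0, 0], [0, 0, 0, 0, 0, 0], [0, 0, 0, 0, 0, 0], [0, 0, -0.025, 0, 0, 0], [0, 0, -0.075, 0, 0, 0], [0, 0, -0.1313, 0, 0, 0], [0, 0, -0.1375, 0, 0, 0]], "jaw": 0.9}}

```text
time_s: 15.4
eef_pos: [451.9, -28.2, 207.2]
ee_rot: [0.003, 0.746, 0.666, 0.002]
force: [0.4, -0.5, -0.3]
grip_width: 0.898
grip_force: 0.0
```

Run:
```python
from h import *
p,d=cams.capture("wrist"); c=cams.calibration("wrist"); s=readout.sense(); print(s["eef_pos"],s["time_s"])
cv2.imwrite("pics/w5.png",p[:,:,::-1])
H=hsv(p); r=mk(H,(0,150,80),(5,255,255),(0,0,640,480))|mk(H,(174,150,80),(180,255,255),(0,0,640,480))
n,l,st,_=cv2.connectedComponentsWithStats(r.astype(np.uint8)); k=1+np.argmax(st[1:,4]); print("red",st[k],rect(onz(l==k,111,c)))
for t in("tube_orange","tube_blue"):
  for x in cams.trace(t,"wrist")[:2]: print(t,x["p"],x["bbox"],rect(onz(x["pixels"],25,c)))
```

```text
[451.29118102 -28.02212263 205.47716608] 15.45
red [ 294   25   34  114 3577] (array([459.3,  65. ]), array([41.4, 12.9]), 83.3)
tube_orange 0.86 [288.0, 168.9, 342.7, 310.8] (array([449.1, -29. ]), array([100.8,  39.6]), 83.4)
tube_blue 0.74 [284.5, 2.9, 349.7, 153.5] (array([460.5,  74.3]), array([84.3, 40.5]), 83.1)
```

View pics/w5.png

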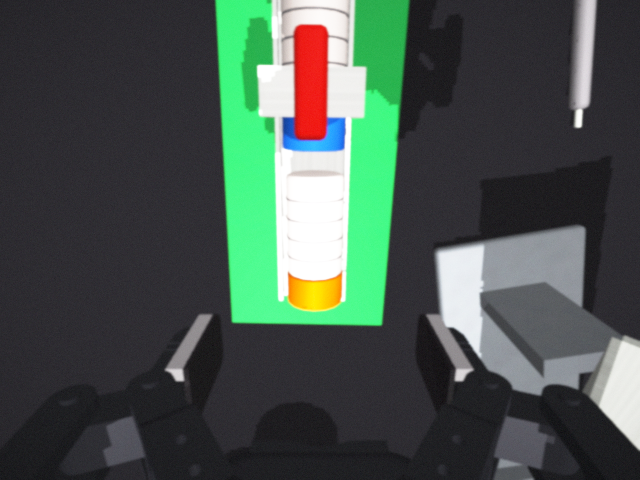

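Orange tube lies in the channel at (315,240), its white end just in front of the blue cap (315,135). Now go to the red grip.

```bash
python3 -c "
from h import *
go((459.8,65,147),-6.5)"
```

```text
shift [93.2 -0.7 55.3] turn [-0.002 -0.     0.   ] t 15.55
```

In the tool's units: 93 mm / 800 = 0.1163, 88 mm / 800 = 0.11.

{"name": "move_tool", "arguments": {"increments": [[0.0563, 0, 0, 0, 0, 0], [0.11, -0.0013, 0, 0, 0, 0], [0.1163, -0.0013, 0.025, 0, 0, 0], [0.1163, -0.0013, 0.0563, 0, 0, 0], [0.1163, -0.0013, 0.0688, 0, 0, 0], [0.1163, -0.0013, 0.0688, 0, 0, 0]]}}

```text
time_s: 16.15
eef_pos: [458.8, 64.7, 145.9]
ee_rot: [-0.003, 0.746, 0.666, -0.002]
force: [-0.5, 0.4, -0.4]
grip_width: 0.902
grip_force: 0.0
```

{"name": "move_tool", "arguments": {"increments": [[0, 0, 0, 0, 0, 0], [0, 0, 0, 0, 0, 0], [0, 0, 0, 0, 0, 0], [0, 0, 0, 0, 0, 0], [0, 0, 0, 0, 0, 0], [0, 0, 0, 0, 0, 0], [0, 0, 0, 0, 0, 0]], "jaw": 0.0, "clamp_n": 110}}

```text
time_s: 16.85
eef_pos: [460.0, 64.7, 148.4]
ee_rot: [-0.0, 0.746, 0.666, -0.0]
force: [-1.5, 0.2, 5.1]
grip_width: 0.144
grip_force: 108.1
```

Run:
```python
from h import *
s=readout.sense(); print(s["eef_pos"],s["ee_rot"],s["time_s"])
p,d=cams.capture("wrist"); cv2.imwrite("pics/w6.png",p[:,:,::-1])
```

```text
[460.01371581  64.73699462 148.41535053] [-2.88520398e-04  7.45961861e-01  6.65988588e-01 -1.38294995e-04] 16.85
```

In the tool's units: -126 mm / 800 = -0.1575, -102 mm / 800 = -0.1275, -0.04 rad / 2 = -0.02.

```bash
python3 -c "
from h import *
go((595,118,342),1.5)"
```

```text
shift [  68.2  128.  -193.6] turn [-0.001 -0.    -0.139] t 16.9
```

{"name": "move_tool", "arguments": {"increments": [[0, 0, -0.0038, 0, 0, 0], [0, 0, -0.0125, 0, 0, 0], [0, 0, -0.025, 0, 0, 0], [0, 0.0025, -0.0438, 0, 0, 0], [0.0013, 0.0075, -0.0688, 0, 0, 0], [0.0038, 0.0163, -0.0975, 0, 0, -0.005], [0.0088, 0.0275, -0.1275, 0, 0, -0.0125], [0.015, 0.0413, -0.1575, 0, 0, -0.02]]}}

```text
time_s: 17.7
eef_pos: [494.0, 73.0, 275.4]
ee_rot: [-0.001, 0.732, 0.681, -0.0]
force: [0.5, -0.8, -4.2]
grip_width: 0.153
grip_force: 107.3
```

{"name": "move_tool", "arguments": {"increments": [[0.0075, 0.0163, -0.0275, 0, 0, -0.01], [0.0163, 0.0338, -0.05, 0, 0, -0.02], [0.0263, 0.0513, -0.0675, 0, 0, -0.03], [0.0375, 0.0688, -0.0788, 0, 0, -0.04], [0.0488, 0.0863, -0.0838, 0, 0, -0.045], [0.0588, 0.1013, -0.085, 0, 0, -0.05], [0.0663, 0.1125, -0.085, 0, 0, -0.05], [0.07, 0.1188, -0.085, 0, 0, -0.05]]}}

```text
time_s: 18.5
eef_pos: [593.3, 122.2, 341.7]
ee_rot: [-0.001, 0.697, 0.717, -0.001]
force: [0.1, -0.3, -4.8]
grip_width: 0.147
grip_force: 107.4
```

Run:
```python
from h import *
p,d=cams.capture("wrist"); c=cams.calibration("wrist"); s=readout.sense(); print(s["eef_pos"],s["ee_rot"],s["time_s"],s["grip_width"],s["joints"].round(2))
cv2.imwrite("pics/w7.png",p[:,:,::-1]);np.savez("w7.npz",p=p,d=d,**{k:np.array(v) for k,v in c.items()})
for t in("vee","scoop"):
  for x in cams.trace(t,"wrist")[:2]: print(t,x["p"],x["bbox"])
for t in ("mouth","head"): print(t,[(x["uv"],x["p"]) for x in cams.spot_point(t,"wrist")[:2]])
```

```text
[593.59870772 122.29195081 341.50070763] [-9.59561393e-04  6.97403890e-01  7.16677514e-01 -4.83219605e-04] 18.55 0.14981709336003923 [ 0.01  0.48  1.16  0.    1.5  -0.02]
scoop 0.96 [256.9, 142.4, 382.3, 422.4]
mouth []
head []
```

View pics/w7.png

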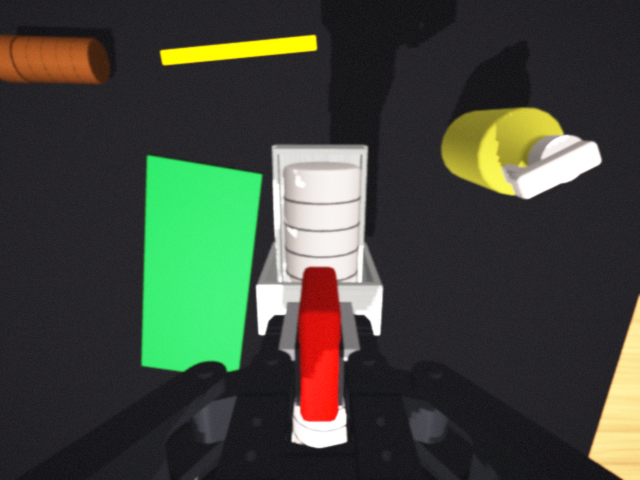

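The view faces backward: the scoop is held level with the blue tube still inside (320,220), and the mat is empty at (200,265). The mouth is out of view, so I use the fixed cameras for it.

Add to h.py:
```python
def mouth():
    s=readout.sense(); M=rot(s["ee_rot"]); return s["eef_pos"]+M@np.array([-143,0,55.4+87.5]),-M[:,0]
```

Run:
```python
from h import *
T=cams.calibration("top");S=cams.calibration("scene")
m,sx=mouth(); print("mouth fk",m,"dir",sx)
def px(X,c):
    r=rot(c["attitude"]).T@(X-c["position"]); return r[:2]/r[2]*c["fx"]+[c["cx"],c["cy"]]
D={}
for n,c in(("top",T),("scene",S)):
    p,d=cams.capture(n); cv2.imwrite(f"pics/{n}8.png",p[:,:,::-1]); D[n]=(p,d)
    for t in("mouth","head","grip","vee"): print(n,t,[(np.round(x["uv"],1).tolist(),round(x["p"],2)) for x in cams.spot_point(t,n)[:2]])
    print("fk px mouth",px(m,c),"head guess",px(np.array([599.,-64,119]),c))
# scene-cloud vee fit, jointly with top
v=[x for x in cams.trace("vee","scene")][0]; print(v["bbox"])
a=np.radians(22)
from scipy.optimize import least_squares
ws=cloud(*D["scene"],S)[v["pixels"]]; ws=ws[np.isfinite(ws).all(1)]; ws=ws[ws[:,2]>30]
p=cv2.imread("pics/top0.png");d=np.load("top_d.npy");W=cloud(p,d,T)[165:215,425:536].reshape(-1,3); W=W[np.isfinite(W).all(1)&(W[:,2]>30)]
# orientation + fold line first: plane halves in top cloud
def frame(yaw):
    dx=np.array([np.cos(yaw)*np.cos(a),np.sin(yaw)*np.cos(a),-np.sin(a)]); dy=np.array([-np.sin(yaw),np.cos(yaw),0]); return dx,dy,np.cross(dx,dy)
def res(t):
    hx,dzo,yaw=t; dx,dy,dz=frame(yaw); r=W-[hx,-65,119+dzo]; X,Y,Z=r@dx,r@dy,r@dz
    return np.where((abs(Y)<42)&(X>10)&(X<225),(Z-abs(Y))/1.414,0)
for y0 in (-1.55,-1.53):
    f=least_squares(res,[599,0,y0],loss="soft_l1",f_scale=3,x_scale=[1,1,.01],diff_step=1e-3); print("fold: x at y=-65",f.x[0],"z at y=-65",119+f.x[1],"yaw",np.degrees(f.x[2]))
dx,dy,dz=frame(f.x[2]); o=np.array([f.x[0],-65,119+f.x[1]])
r=W-o; X,Y,Z=r@dx,r@dy,r@dz; k=abs(Z-abs(Y))<6
for lo in(0,15,30):
    kk=k&(abs(Y)>=lo)&(abs(Y)<lo+14); print("X range |Y|>",lo,np.percentile(X[kk],[0.5,2,5]))
```

```text
mouth fk [596.20390505 -21.29856399 198.78864168] dir [ 2.67245299e-02 -9.99642765e-01 -3.76733428e-04]
top mouth []
top head [([430.2, 191.5], 0.78)]
top grip [([350.9, 176.0], 0.71), ([202.3, 247.6], 0.67)]
top vee [([515.3, 190.6], 0.77)]
fk px mouth [416.76580502 183.51180638] head guess [428.15785537 189.23325083]
scene mouth [([237.9, 230.7], 0.67)]
scene head [([228.1, 251.2], 0.66)]
scene grip [([288.6, 208.4], 0.75)]
scene vee [([154.5, 268.2], 0.66), ([253.7, 226.9], 0.32)]
fk px mouth [239.01625082 230.96001011] head guess [227.92750075 252.39915011]
[139.9, 227.7, 229.9, 283.4]
fold: x at y=-65 595.1116126678186 z at y=-65 119.57444741747719 yaw -86.4513242079178
fold: x at y=-65 595.0813163443245 z at y=-65 119.57429965282553 yaw -86.44282453365535
X range |Y|> 0 [-0.07868746  2.20483145  8.46668701]
X range |Y|> 15 [-1.29159653  0.6745937   7.63187878]
X range |Y|> 30 [-1.24658546  0.79395396  7.31171056]
```

Add to h.py:
```python
HEAD=np.array([595.2,-64.5,119.6]); YAW=np.radians(-86.4)
def tip(th,xo=-5,zo=13):
    a=np.radians(22);h=np.array([np.cos(YAW),np.sin(YAW),0]);k=np.array([0,0,1.])
    m=HEAD+xo*(np.cos(a)*h-np.sin(a)*k)+zo*(np.sin(a)*h+np.cos(a)*k)
    sx=np.cos(th)*h-np.sin(th)*k; sz=np.sin(th)*h+np.cos(th)*k
    go(m-143*sx+142.9*sz,np.degrees(YAW)+90,th)
```

```bash
python3 -c "
from h import *
tip(0.2,-25,25);tip(0.2);tip(.4)"
```

```text
shift [-60.8  -7.3  21. ] turn [ 0.002  0.199 -0.036] t 19.3
shift [-74.9  -6.8  39.6] turn [ 0.002  0.199 -0.036] t 19.3
shift [-110.5   -5.5   20.7] turn [ 0.006  0.399 -0.036] t 19.3
```

```bash
python3 -c "
from h import *
tip(0.05)"
```

```text
shift [-51.   -7.6  58.2] turn [-0.001  0.049 -0.036] t 19.3
```

In the tool's units: 51 mm / 800 = 0.0638, 46 mm / 800 = 0.0575, 0.05 rad / 2 = 0.025.

{"name": "move_tool", "arguments": {"increments": [[-0.0025, 0, 0.0025, 0, 0, -0.0025], [-0.0075, -0.0013, 0.0075, 0, 0.005, -0.005], [-0.015, -0.0025, 0.015, 0, 0.005, -0.0075], [-0.0238, -0.0038, 0.025, 0, 0.01, -0.01], [-0.0338, -0.005, 0.0375, 0, 0.015, -0.015], [-0.0425, -0.0063, 0.0488, 0, 0.02, -0.018], [-0.05, -0.0075, 0.0575, 0, 0.025, -0.018], [-0.0563, -0.0088, 0.0638, 0, 0.025, -0.018]]}}

```text
time_s: 20.1
eef_pos: [587.0, 75.9, 289.7]
ee_rot: [-0.019, 0.685, 0.729, 0.017]
force: [0.8, 0.4, -4.6]
grip_width: 0.146
grip_force: 107.5
```

{"name": "move_tool", "arguments": {"increments": [[-0.0038, 0, 0.005, 0, 0, 0], [-0.0063, -0.0006, 0.0081, 0, 0, 0], [-0.0075, -0.0006, 0.0088, 0, 0, 0], [-0.0075, -0.0006, 0.0088, 0, 0, 0]]}}

```text
time_s: 20.5
eef_pos: [587.1, 71.1, 283.4]
ee_rot: [-0.019, 0.684, 0.729, 0.017]
force: [-0.0, 0.1, -5.3]
grip_width: 0.15
grip_force: 107.5
```

Run:
```python
from h import *
print(mouth()); p,d=cams.capture("scene"); p,d=cams.capture("top")
for n in("top","scene"):
    c=cams.calibration(n)
    for t in("mouth","head"): print(n,t,[(np.round(x["uv"],1).tolist(),round(x["p"],2)) for x in cams.spot_point(t,n)[:2]])
    r=rot(c["attitude"]).T@(mouth()[0]-c["position"]); print("fk",r[:2]/r[2]*c["fx"]+[c["cx"],c["cy"]])
cv2.imwrite("pics/top9.png",cv2.resize(p[140:240,360:560,::-1],None,fx=4,fy=4,interpolation=cv2.INTER_CUBIC))
tip(0.05);tip(.2);tip(.3);tip(.4);tip(.45)
```

```text
(array([595.57914296, -64.2448415 , 133.50064172]), array([ 0.06287706, -0.9967449 , -0.05045872]))
top mouth []
top head []
fk [429.80329364 189.47908677]
scene mouth [([227.2, 248.0], 0.72), ([272.7, 251.1], 0.24)]
scene head [([230.1, 249.7], 0.74)]
fk [227.53659224 247.69455111]
shift [-0.4 -0.4 -0. ] turn [-0.001 -0.001  0.   ] t 20.8
shift [-23.4  -0.4 -19.8] turn [-0.001  0.149  0.   ] t 20.8
shift [-40.2  -0.4 -31. ] turn [-0.001  0.249  0.   ] t 20.8
shift [-58.1  -0.4 -40.4] turn [-0.001  0.349  0.   ] t 20.8
shift [-67.3  -0.4 -44.4] turn [-0.001  0.399  0.   ] t 20.8
```

View pics/top9.png

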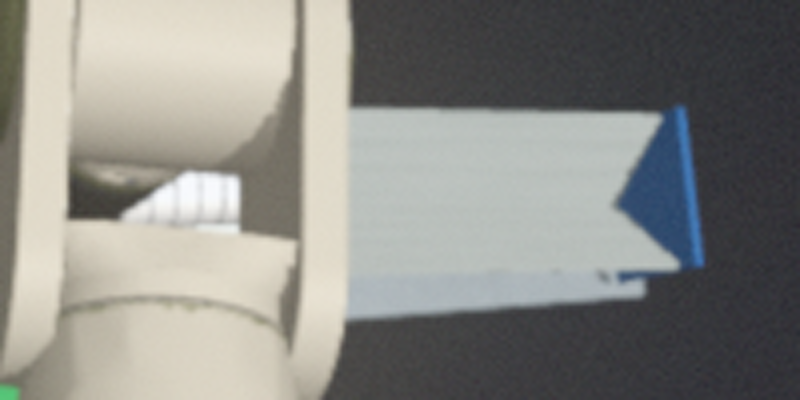

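The arm hides the mouth from above; the trough itself is clear, its fold ending at the blue stop (615,205). FK and the scene camera agree on the mouth within 1 px. I tilt about the mouth.

In the tool's units: -40 mm / 800 = -0.05, -36 mm / 800 = -0.045, 0.25 rad / 2 = 0.125.

{"name": "move_tool", "arguments": {"increments": [[-0.005, 0, -0.005, 0, 0.015, 0], [-0.0138, 0, -0.0125, 0, 0.0375, 0], [-0.0238, 0, -0.0206, 0, 0.06, 0], [-0.0293, 0, -0.025, 0, 0.075, 0], [-0.0338, 0, -0.0281, 0, 0.0875, 0], [-0.0394, 0, -0.0319, 0, 0.1, 0], [-0.045, 0, -0.0356, 0, 0.1125, 0], [-0.05, 0, -0.0388, 0, 0.125, 0]]}}

```text
time_s: 21.6
eef_pos: [589.7, 29.3, 312.4]
ee_rot: [-0.11, 0.677, 0.721, 0.103]
force: [0.0, -0.6, -5.1]
grip_width: 0.148
grip_force: 107.5
```

Run:
```python
from h import *
print(mouth()); p,d=cams.capture("scene"); cv2.imwrite("pics/s10.png",p[:,:,::-1])
for t in("tube_blue","tube_orange"): print(t,[(np.round(x["uv"]).tolist(),round(x["p"],2)) for x in cams.spot_point(t,"scene")[:5]])
tip(.35);tip(.4);tip(.45)
```

```text
(array([595.46997114, -64.48357683, 133.37358597]), array([ 0.05991533, -0.95275296, -0.29777837]))
tube_blue [([274.0, 234.0], 0.9)]
tube_orange [([387.0, 336.0], 0.88), ([391.0, 215.0], 0.83), ([350.0, 236.0], 0.72), ([230.0, 250.0], 0.46)]
shift [-7.  -0.4 -7. ] turn [-0.001  0.049 -0.001] t 21.75
shift [-14.7  -0.4 -13.6] turn [-0.001  0.099 -0.001] t 21.75
shift [-22.6  -0.4 -19.8] turn [-0.001  0.149 -0.001] t 21.75
```

In the tool's units: -11 mm / 800 = -0.0138, -10.5 mm / 800 = -0.0131, 0.075 rad / 2 = 0.0375.

{"name": "move_tool", "arguments": {"increments": [[-0.0025, 0, -0.0025, 0, 0.0075, 0], [-0.0056, 0, -0.0056, 0, 0.0165, 0], [-0.0088, 0, -0.0088, 0, 0.025, 0], [-0.0113, 0, -0.0113, 0, 0.0325, 0], [-0.0138, 0, -0.0131, 0, 0.0375, 0], [-0.0138, 0, -0.0131, 0, 0.0375, 0], [-0.0138, 0, -0.0131, 0, 0.0375, 0]]}}

```text
time_s: 22.45
eef_pos: [590.6, 16.0, 319.0]
ee_rot: [-0.136, 0.673, 0.716, 0.127]
force: [-0.2, 0.2, -4.0]
grip_width: 0.148
grip_force: 107.6
```

Run:
```python
from h import *
p,d=cams.capture("scene"); cv2.imwrite("pics/s11.png",p[:,:,::-1])
for t in("tube_blue","tube_orange"): print(t,[(np.round(x["uv"]).tolist(),round(x["p"],2)) for x in cams.spot_point(t,"scene")[:5]])
tip(.4);tip(.45)
```

```text
tube_blue [([257.0, 234.0], 0.9), ([347.0, 276.0], 0.25)]
tube_orange [([216.0, 247.0], 0.89), ([489.0, 284.0], 0.77), ([389.0, 215.0], 0.62), ([384.0, 336.0], 0.59), ([349.0, 233.0], 0.5)]
shift [-4.  -0.4 -3.4] turn [-0.001  0.025  0.   ] t 22.6
shift [-11.5  -0.4 -10.2] turn [-0.001  0.075  0.   ] t 22.6
```

In the tool's units: -4 mm / 800 = -0.005, -3.4 mm / 800 = -0.0043, 0.025 rad / 2 = 0.0125.

{"name": "move_tool", "arguments": {"increments": [[-0.0025, 0, -0.0021, 0, 0.006, 0], [-0.005, 0, -0.0043, 0, 0.0125, 0], [-0.005, 0, -0.0043, 0, 0.0125, 0], [-0.005, 0, -0.0043, 0, 0.0125, 0], [-0.005, 0, -0.0043, 0, 0.0125, 0], [-0.005, 0, -0.0043, 0, 0.0125, 0]]}}

```text
time_s: 23.2
eef_pos: [590.9, 11.1, 320.8]
ee_rot: [-0.145, 0.671, 0.714, 0.136]
force: [0.4, -0.9, -1.6]
grip_width: 0.148
grip_force: 107.7
```

Run:
```python
from h import *
p,d=cams.capture("scene"); cv2.imwrite("pics/s12.png",p[:,:,::-1])
for t in("tube_blue","tube_orange"): print(t,[(np.round(x["uv"]).tolist(),round(x["p"],2)) for x in cams.spot_point(t,"scene")[:5]])
tip(.45)
```

```text
tube_blue [([191.0, 250.0], 0.91)]
tube_orange [([492.0, 288.0], 0.92), ([389.0, 335.0], 0.79), ([350.0, 239.0], 0.78), ([166.0, 262.0], 0.73), ([392.0, 214.0], 0.55)]
shift [-7.2 -0.4 -7. ] turn [-0.001  0.05  -0.   ] t 23.35
```

{"name": "move_tool", "arguments": {"increments": [[0, 0, 0, 0, 0, 0], [0, 0, 0, 0, 0, 0]]}}

```text
time_s: 23.55
eef_pos: [590.8, 11.1, 320.7]
ee_rot: [-0.145, 0.671, 0.714, 0.136]
force: [0.1, -0.4, -3.0]
grip_width: 0.149
grip_force: 107.7
```

Run:
```python
from h import *
S=cams.calibration("scene");p,d=cams.capture("scene"); cv2.imwrite("pics/s13.png",cv2.resize(p[190:310,120:280,::-1],None,fx=5,fy=5,interpolation=cv2.INTER_CUBIC))
a=np.radians(22);h=np.array([np.cos(YAW),np.sin(YAW),0]);k=np.array([0,0,1.]);dx=np.cos(a)*h-np.sin(a)*k;dz=np.sin(a)*h+np.cos(a)*k
for t in("tube_blue","tube_orange"):
    for x in cams.spot_point(t,"scene"):
        if x["uv"][0]<240: print(t,np.round(x["uv"]),round(x["p"],2))
for X in(-45,-135): 
    r=rot(S["attitude"]).T@(HEAD+(250+X)*dx+28*dz-S["position"]); print(X,r[:2]/r[2]*S["fx"]+[S["cx"],S["cy"]])
# leave: back 80 / up 60, level
go((592,90,340),3.6,0); s=readout.sense(); go((459.9,65.0,150),-6.5,0)
```

```text
tube_blue [192. 254.] 0.79
tube_orange [164. 261.] 0.73
-45 [164.67941446 260.47265199]
-135 [189.71481559 253.46539069]
shift [80.   6.1 12.9] turn [-0.001 -0.401 -0.   ] t 23.7
shift [  -9.4 -127.1  181.5] turn [-0.036 -0.399  0.174] t 23.7
```

View pics/s13.png

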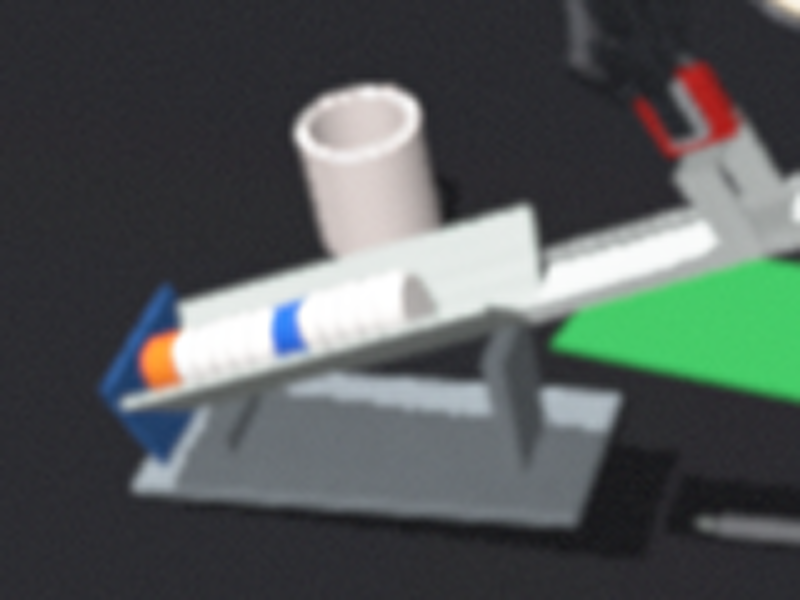

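Both tubes lie in the fold, end to end: orange cap against the blue stop (155,360), blue tube behind it (290,325). I withdraw the empty scoop along its axis and level it.

In the tool's units: 80 mm / 800 = 0.1, 78 mm / 800 = 0.0975, -0.4 rad / 2 = -0.2.

{"name": "move_tool", "arguments": {"increments": [[0.015, 0, -0.0025, 0, 0, 0], [0.0438, 0, -0.0063, 0, 0, 0], [0.0725, 0.0013, -0.0063, 0, -0.04, 0], [0.09, 0.0038, 0, 0, -0.09, 0], [0.0975, 0.0063, 0.0075, 0, -0.14, 0], [0.1, 0.0075, 0.0163, 0, -0.19, 0], [0.1, 0.0075, 0.0163, 0, -0.2, 0], [0.1, 0.0075, 0.0163, 0, -0.2, 0]]}}

```text
time_s: 24.5
eef_pos: [591.7, 90.8, 340.2]
ee_rot: [-0.001, 0.684, 0.729, 0.001]
force: [-0.6, -0.7, -2.8]
grip_width: 0.149
grip_force: 107.8
```

```bash
python3 -c "
from h import *
print(mouth());go((459.9,65.0,175),-6.5,0)"
```

```text
(array([600.69321227, -51.58863361, 196.95354114]), array([ 0.06379605, -0.99796   , -0.00243135]))
shift [ -17.7 -133.   165.3] turn [-0.001 -0.002  0.177] t 24.5
```

In the tool's units: 165 mm / 800 = 0.2063, 160 mm / 800 = 0.2, 0.177 rad / 2 = 0.0885.

{"name": "move_tool", "arguments": {"increments": [[0, -0.025, 0, 0, 0, 0.01], [0, -0.0625, 0, 0, 0, 0.03], [-0.005, -0.1063, 0.025, 0, 0, 0.05], [-0.0125, -0.1438, 0.0688, 0, 0, 0.07], [-0.0188, -0.1625, 0.1188, 0, 0, 0.085], [-0.0225, -0.1663, 0.1688, 0, 0, 0.0885], [-0.0225, -0.1663, 0.2, 0, 0, 0.0885], [-0.0225, -0.1663, 0.2063, 0, 0, 0.0885]]}}

```text
time_s: 25.3
eef_pos: [459.2, 63.2, 173.2]
ee_rot: [-0.003, 0.747, 0.665, -0.001]
force: [0.5, -0.1, -1.9]
grip_width: 0.143
grip_force: 108.0
```

```bash
python3 -c "
from h import *
go((459.9,65.0,149),-6.5,0)"
```

```text
shift [ 1.8  0.6 24.2] turn [-0.005 -0.002 -0.003] t 25.3
```

{"name": "move_tool", "arguments": {"increments": [[0.0013, 0.0006, 0.0125, 0, 0, 0], [0.0019, 0.0006, 0.0238, 0, 0, 0], [0.0019, 0.0006, 0.0288, 0, 0, 0], [0.0019, 0.0006, 0.0313, 0, 0, 0], [0.0019, 0.0006, 0.0325, 0, 0, 0], [0.0019, 0.0006, 0.0325, 0, 0, 0]]}}

```text
time_s: 25.9
eef_pos: [461.0, 65.2, 149.2]
ee_rot: [-0.0, 0.746, 0.666, 0.0]
force: [0.2, 0.1, -2.0]
grip_width: 0.15
grip_force: 108.1
```

{"name": "move_tool", "arguments": {"increments": [[0, 0, 0.0009, 0, 0, 0], [0, 0, 0.0018, 0, 0, 0], [0, 0, 0.0023, 0, 0, 0], [0, 0, 0.0023, 0, 0, 0]]}}

```text
time_s: 26.3
eef_pos: [461.0, 65.2, 148.4]
ee_rot: [-0.0, 0.746, 0.666, 0.0]
force: [-4.6, 0.9, 12.0]
grip_width: 0.148
grip_force: 110.5
```

Seated (12 N at the original height). Release and rise.

In the tool's units: -110 mm / 800 = -0.1375, -95 mm / 800 = -0.1188.

{"name": "move_tool", "arguments": {"increments": [[0, 0, 0, 0, 0, 0], [0, 0, 0, 0, 0, 0], [0, 0, 0, 0, 0, 0], [0, 0, 0, 0, 0, 0], [0, 0, -0.0188, 0, 0, 0], [0, 0, -0.0625, 0, 0, 0], [0, 0, -0.1188, 0, 0, 0], [0, 0, -0.1375, 0, 0, 0]], "jaw": 0.8}}

```text
time_s: 27.1
eef_pos: [461.8, 65.1, 261.0]
ee_rot: [0.002, 0.746, 0.666, 0.002]
force: [-0.7, 0.1, -0.7]
grip_width: 0.804
grip_force: 0.0
```

{"name": "move_tool", "arguments": {"increments": [[0, 0, -0.05, 0, 0, 0], [0, 0, -0.075, 0, 0, 0], [0, 0, -0.075, 0, 0, 0], [0, 0, -0.075, 0, 0, 0]]}}

```text
time_s: 27.5
eef_pos: [460.8, 65.1, 316.6]
ee_rot: [-0.001, 0.746, 0.666, -0.0]
force: [-0.3, -0.2, -0.4]
grip_width: 0.803
grip_force: 0.0
```

Run:
```python
from h import *
s=readout.sense();print(s["eef_pos"],s["force"],s["grip_width"])
c=cams.calibration("wrist");p,d=cams.capture("wrist");W=cloud(p,d,c);H=hsv(p);r=mk(H,(0,150,80),(5,255,255),(0,0,640,480))|mk(H,(174,150,80),(180,255,255),(0,0,640,480));w=W[r];w=w[w[:,2]>100]
print("grip",len(w),rect(w) if len(w)>9 else 0,np.median(w[:,2]) if len(w) else 0)
for t in("scoop","mat"):
  for x in cams.trace(t,"wrist")[:1]: print(t,x["p"],rect(onz(x["pixels"],5,c)))
cams.capture("scene")
for t in("tube_blue","tube_orange","scoop","mouth","mat","mug","spray","pen"): print(t,[(np.round(x["uv"]).tolist(),round(x["p"],2)) for x in cams.spot_point(t,"scene")])
```

```text
[460.76839428  65.12164378 316.60624027] [-0.2852888  -0.22091576 -0.44327842] 0.8032204076188201
grip 894 (array([461.7,  66.5]), array([41.9, 12. ]), 83.1) 110.8951255522785
scoop 0.76 (array([455.4,  25.8]), array([213.9,  63.1]), 82.1)
mat 0.74 (array([453.2,  27. ]), array([259.8, 120.8]), 81.8)
tube_blue [([190.0, 253.0], 0.84)]
tube_orange [([491.0, 286.0], 0.78), ([167.0, 261.0], 0.76), ([384.0, 338.0], 0.75), ([391.0, 215.0], 0.61), ([350.0, 234.0], 0.6)]
scoop [([278.0, 254.0], 0.72)]
mouth [([247.0, 250.0], 0.74), ([154.0, 270.0], 0.52), ([166.0, 261.0], 0.48)]
mat [([272.0, 253.0], 0.79)]
mug [([195.0, 232.0], 0.93)]
spray [([304.0, 331.0], 0.57)]
pen [([287.0, 301.0], 0.67), ([273.0, 256.0], 0.57)]
```

```bash
python3 -c "
from rig import order
print(order.finish_job())"
```

```text
the job is handed in; nothing more can be done
None
```

I handed the job in at about 28 s (limit 58 s). By the last camera and force checks, both tubes lie end to end in the trough's fold against the blue stop, the empty scoop is flat on the mat, and the mug, spray bottle and pen were never touched; the judge's verdict was not shown.

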